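Work loose the seized strap clamp and lift out the carving

TASK

The rusty winged knob that holds the clamp strap over the carved blank has seized: rock it back and forth in small arcs, easing off whenever it jams so that its stud is never wrung, until it breaks free. Then turn it a quarter turn anticlockwise (seen from above), so that the strap stands square to the blank and well clear of it, lift the blank out of its cradle and set it down gently, upright, in the middle of the cork mat. Leave the gouge, the wax jar and the little carved figure alone.

Things in the scene. Friction and masses are not known exactly. Their poses are not given: they have to be found in the camera images.
- knob_grip (a point): Grip point of the winged knob: on its vertical axis, 102 mm above the table, 11 mm below the top of its blade, an upright rusty iron plate 54 mm long (along this point's x), 11 thick (y) and 27 high. The blade stands on a hub (radius 16 mm) whose top is 16 mm below this point: keep fingertips that straddle the blade above it. z is up.
- strap_tip (a point): Middle of the free end of the clamp strap, at its mid-height, 76 mm above the table. The flat iron strap, 22 mm wide and 6 thick, is one piece with the knob, under its hub; it reaches 62 mm from the knob's axis along the x axis of the grip point. x points outward along the strap.
- spindle (a joint): Angle of the spindle that knob and strap turn on, rad: 0 with the strap lengthwise over the blank, growing anticlockwise seen from above, end stop 1.65. Seized, it swings only between jams about 0.16 either side of 0. Each time it is taken to the other jam and kept there 0.3 s rust crumbles (unseen); after 4 to 7 swings, never by force one way, the jams go. Rubbing throughout: 0.08 N m.
- stud (a joint): Elastic twist of the stud between spindle and knob, rad, 0 when unloaded (knob and strap then stand at the spindle's angle): 0.1 rad for each 0.5 N m of turning moment put on the knob, positive anticlockwise. At 0.1 rad (0.5 N m) either way the stud is wrung, which spoils the job; 0.2 N m is ample to feel a jam.
- jig: Plywood jig board fixed to the table, 260 x 150 x 18 mm; origin at the centre of its underside, x along its length. The clamp's axis is at x = -50 mm, y = 0, on a post of 17 mm radius; the cradle for the blank is centred at x = +45 mm, y = 0: low strips all round, tops 36 mm above the table.
- blank: Pale wood carving blank loose in the cradle, 0.15 to 0.31 kg, 120 long (x), 44 wide (y), 52 mm high; origin at the centre of its underside, 18 mm above the table at the start. Square ends 30 mm long; the roped middle, 60 mm long, is 36 mm wide, its top about 46 mm above the origin: grip it there, across y. With the strap 3 mm over its end it cannot be lifted out.
- mat: Cork mat fixed to the table, 200 (x) x 150 (y) x 6 mm thick; origin at the centre of its underside.
- gouge: Bystander: carving gouge with turned wooden handle, about 210 mm long, 26 mm thick, lying loose; origin under its middle, x towards the blade.
- wax: Bystander: jar of wax, 60 mm across, 60 mm high; origin at the centre of its underside.
- figure: Bystander: small turned wooden figure with a hat, 60 mm across the foot, 122 mm high; origin at the centre of its underside.
Not all that is in view belongs to the job. What is shaped like the blank but pink or red is not meant. Several things look just like the mat: the one meant starts nearest to the robot's base.

How it is judged (in metres and radians):
On the way:
1. the knob has broken free and is turned open by 1.25 rad or more, with the blank still in its cradle (value of joint spindle above 1.25 rad and distance of blank from where it was at the start of the episode below 0.012 m), for 0.2 s.
At the end, for the whole second after the job is handed in: The knob stays turned open by at least 1.25 rad (a quarter turn is 1.57), and the blank rests upright (within 0.1 rad) and still on the cork mat, its middle within 40 mm of the mat's middle (value of joint spindle above 1.25 rad and horizontal distance between blank and mat below 0.04 m and z of blank in the frame of mat below 0.012 m and angle between blank's own z axis and vertical below 0.1 rad and linear speed of blank below 0.02 m/s and velocity of joint spindle below 0.02 rad/s); the robot touches nothing.
It fails at once if the stud is wrung: twisted by more than 0.1 rad either way (0.5 N m on the knob) (value of joint stud above 0.1 rad or value of joint stud below -0.1 rad).
It fails at once if the blank is dropped or rammed onto the mat (over 50 N between them) (contact force between blank and mat above 50 N).
It fails at once if the gouge, wax jar or figure is moved by more than 30 mm (distance of any of gouge, wax, figure from where it was at the start of the episode above 0.03 m).
It also fails if it takes over 72 s, if anything falls off the work surface, if the arm or the gripper's body presses on something with over 40 N, if the wrist force passes 120 N, or if a joint passes its speed limit or range.

ROBOT

A 6-joint arm with a two-finger parallel gripper is mounted at the origin on the work surface. World frame = base frame: x ahead of the robot, y to its left, z up, the work surface at z = 0. Lengths are in m, angles in degrees, forces in N, time in s.
With the tool pointing down it reaches from about 0.25 to 0.725 m from the base axis. Payload 9.7 kg.
Tool frame: the origin (TCP) lies midway between the tips of the shut fingers; the grasp point (between the pads) lies 19 mm behind it; z points along the fingers, y is the line along which they close (so a half turn about z gives the same grasp; the last joint's range is limited). The gripper opens to 85 mm and grips with 20 to 120 N. Pads are 22 mm wide; open, the fingers measure 114 mm over their backs; the gripper's body (76 mm by 85 mm) begins 54 mm behind the grasp point. The pads swing forward as they close: fully open they stand 13 mm farther back than shut.
Start: joints at [70.359, 4.979, 10.078, 95.1, 0, 90], TCP at [0.185, 0.518, 0.231] pointing down, gripper open.
Joint ranges: [-179.16, 179.16], [-48.56, 103.87], [-65.8, 70.77], [-126.05, 130.52], [-82.76, 87.17], [-180, 180]. Speed limits (degrees/s): [127.2, 127.2, 147.25, 180, 180, 180].

INTERFACE

Orientations are given as [roll, pitch, yaw] about the fixed x, y, z axes, in that order (R = Rz(yaw) Ry(pitch) Rx(roll)).
In Python, from workcell import * gives the robot as it stands.
- The arm moves only by the tool servo_tool, never from a script. Its argument "moves" is a list of rows, each a list of 4 numbers: the shift along the world's x, y, z in shares of 75 cm (1.0 is 75 cm), then the turn about the world's z in fractions of the full range, 1 being 2 rad. A call has 1 to 20 rows; each row is the pose to reach, as a shift and turn from the pose commanded when the call began; what a row does not reach only later rows make up. A row lasts 1/12 s, in which the tool goes at most 41.7 mm and 7.16 degrees, less where a joint would pass 70% of its speed; a pose out of reach is approached as far as the arm can. A shift or turn number past 1, either way, is cut back to 1. A call with a gripper value outside its range is refused whole. "claw" is the closure, from 0 (fully open) to 1 (shut), set as the call begins (left out, the last holds). The fingers move at their own pace and stop on an object; "force" is the grip in N (left out, the last holds). Time passes only in rows, so rows that repeat a pose let the fingers close. It gives the time, the measured TCP pose, the force, the opening and the grip force at its end, in the units of the state.
- get_obs(): the state, without advancing time (a new reading comes with each control period).
- camera(name): name is "scene" or "side" or "wrist"; returns the picture (480x640x3 uint8, red, green, blue); there is no depth.
- get_calibration(name): a dict with "fx", "fy", "cx", "cy" (pixels), "k1" (the pictures are not rectified: a ray, as slopes to the right and down, at radius r is drawn at 1 + k1 r^2 times it, then the intrinsics apply), "rvec" (rotation vector, rad) and "tvec" (3), from world to camera coordinates, as OpenCV has them; the wrist camera has in their place "tool_from_camera" (4x4, takes a point from camera to tool coordinates, whose origin is the TCP and whose axes are the flange's). Camera axes: x right, y down, z forward; pixel columns grow to the right and rows downward; lengths in m; the calibration is good to about 2 mm. A picture is of the moment at which its call begins: read the wrist's pose just before it. get_calibration takes no time and is no camera call.
- job_done(): hands the job in; it is judged then, once.
The state is a dict: "time": time; "q": joint angles; "qd": joint speeds; "joint_efforts": joint torques, N m; "ee_pos": TCP position; "tcp_rot": TCP orientation; "wrist_force": force on the tool from outside, world axes, zero at the start; "torque": the same for the moment, N m; "opening": finger opening in m; "grasp_force": force on a finger pad.
Only numpy, scipy, OpenCV 4.12 (cv2) and the standard library are available. Lean on these libraries where they do the work, as an engineer would, in place of code of your own. Each camera call takes 0.05 s, during which the arm holds its last target. There are 200 camera calls.

## Working session

There is one attempt and no reset: what is moved stays moved. The work goes in short steps, Python scripts to look and compute and a tool call to move; the robot and the scene stay as the last step left them, time stands still between calls to the robot, and variables do not carry over. Pictures are saved under pics/ and viewed, at most 10 in all, crops included, and the job is handed in when it is done.

Besides the shell and the picture viewer there is one more tool, called after "Request:" by a JSON object that holds its "op" and its "data". servo_tool: Moves the arm, as the interface text tells. Its arguments: {"type":"object","properties":{"moves":{"type":"array","items":{"type":"array","items":{"type":"number"}}},"claw":{"type":"number"},"force":{"type":"number"}},"required":["moves"]}

```bash
mkdir -p pics; cat > h.py <<'E'
from workcell import *
import numpy as np, cv2
from scipy.spatial.transform import Rotation as R
def cam(name):
    c=get_calibration(name); K=np.array([[c["fx"],0,c["cx"]],[0,c["fy"],c["cy"]],[0,0,1.]])
    d=np.array([c["k1"],0,0,0.])
    if "rvec" in c: Rm=cv2.Rodrigues(np.array(c["rvec"],float))[0]; t=np.array(c["tvec"],float).ravel()
    else:
        o=get_obs(); T=np.eye(4); T[:3,:3]=R.from_euler('xyz',o["tcp_rot"],degrees=True).as_matrix(); T[:3,3]=o["ee_pos"]
        M=np.linalg.inv(T@np.array(c["tool_from_camera"])); Rm=M[:3,:3]; t=M[:3,3]
    return K,d,Rm,t
def w(c,uv,z):
    K,d,Rm,t=c; p=cv2.undistortPoints(np.array([[uv]],float),K,d).ravel()
    r=Rm.T@np.array([p[0],p[1],1]); o=-Rm.T@t; return o+r*(z-o[2])/r[2]
def px(c,P):
    K,d,Rm,t=c; return cv2.projectPoints(np.atleast_2d(np.array(P,float)),cv2.Rodrigues(Rm)[0],t,K,d)[0].reshape(-1,2)
def save(n,im): cv2.imwrite("pics/"+n+".png",im[:,:,::-1])
E
python3 - <<'E'
from h import *
print(get_obs())
for n in("scene","side"): save(n,camera(n))
E
```

```text
{'time': 0.0, 'q': array([ 7.03593549e+01,  5.01184126e+00,  1.00352429e+01,  9.51027167e+01,
       -8.61084782e-04,  9.00000648e+01]), 'qd': array([-0.00084496,  0.02261271,  0.03527527, -0.02249047,  0.00764258,
        0.10699937]), 'joint_efforts': array([ 2.44758558e-04, -5.20395827e+01,  4.64800930e+01,  1.63754012e-02,
        9.08142894e-08, -1.75483564e-05]), 'ee_pos': array([0.18478676, 0.51776616, 0.23058305]), 'tcp_rot': array([-1.79920685e+02,  8.61173676e-04,  1.60359291e+02]), 'wrist_force': array([-0.3291732 ,  1.06787877, -0.46741536]), 'torque': array([ 0.00244504, -0.0189201 , -0.03805721]), 'grasp_force': 0.0, 'opening': 0.0854589646667469}
```

View pics/scene.png

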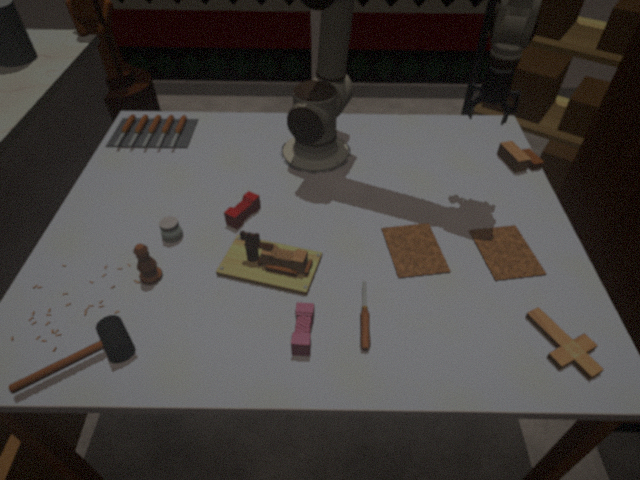

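View pics/side.png

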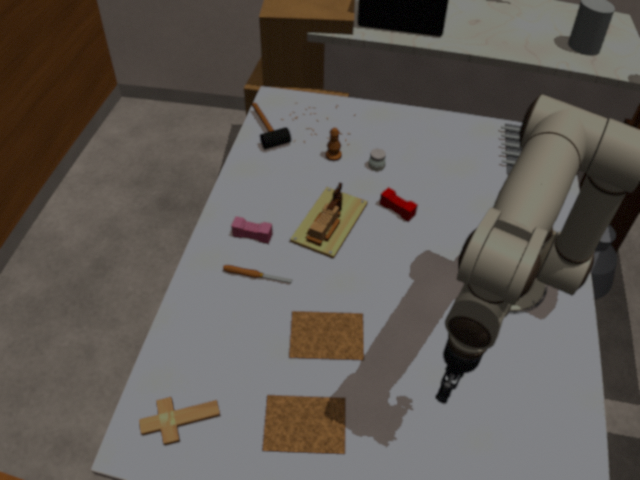

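The scene view shows the jig with clamp and blank at about (270,262). The pink (302,330) and red (243,209) lookalikes are not meant. There are two mats, at (416,250) and (507,252); the first is closer to the base at (315,155), so it should be the one. I'll measure and enlarge the crops to confirm.

```bash
python3 - <<'E'
from h import *
c=cam("scene")
for n,uv,z in [("matA",(416,250),.006),("matB",(507,252),.006),("jig",(270,264),.018),("knob",(251,235),.11),("wax",(171,235),0),("fig",(151,277),0),("gougeA",(365,345),.01),("gougeB",(364,285),.01),("red",(243,210),.02),("pink",(302,330),.02)]:
    p=w(c,uv,z); print(n,p.round(3),np.hypot(*p[:2]).round(3))
a=cv2.imread("pics/scene.png"); b=cv2.imread("pics/side.png")
x=cv2.resize(a[215:300,210:330],(800,567),interpolation=cv2.INTER_CUBIC)
save("jig",(np.clip(x*1.6,0,255).astype(np.uint8))[:,:,::-1])
E
```

```text
matA [0.492 0.307 0.006] 0.58
matB [0.495 0.569 0.006] 0.754
jig [ 0.565 -0.108  0.018] 0.576
knob [ 0.545 -0.153  0.11 ] 0.567
wax [ 0.439 -0.418  0.   ] 0.606
fig [ 0.603 -0.432  0.   ] 0.742
gougeA [0.815 0.144 0.01 ] 0.827
gougeB [0.629 0.15  0.01 ] 0.646
red [ 0.344 -0.214  0.02 ] 0.405
pink [ 0.781 -0.009  0.02 ] 0.781
```

View pics/jig.png

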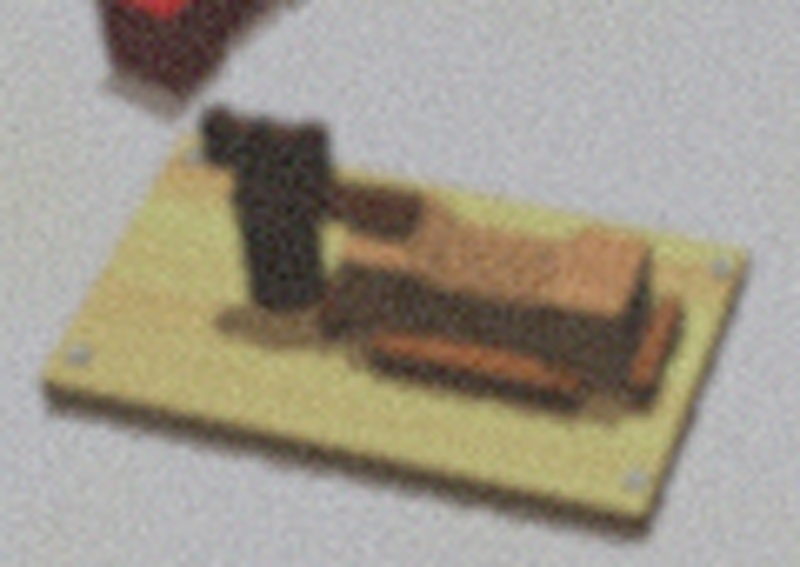

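The crop confirms the jig: the post with the winged knob is at crop (270,140), and the strap runs over the near end of the pale blank, which reaches to crop (640,260). Next I'll fit the jig and mat poses.

```bash
cat >> h.py <<'E'
E
python3 - <<'E'
from h import *
c=cam("scene")
cr=[(45,385),(648,518),(745,253),(195,135)]
P=np.array([w(c,(210+(u+.5)/6.667-.5,215+(v+.5)/6.667-.5),.018) for u,v in cr])
print(P.round(4)); print("c",P.mean(0)); 
ex=(P[1]-P[0]+P[2]-P[3]); print(np.linalg.norm(ex)/2,np.degrees(np.arctan2(ex[1],ex[0])))
def boxes(name,zz,lo,hi,area):
    c=cam(name);im=cv2.imread("pics/%s.png"%name);h=cv2.cvtColor(cv2.GaussianBlur(im,(3,3),0),cv2.COLOR_BGR2HSV)
    m=cv2.inRange(h,lo,hi);m=cv2.morphologyEx(m,cv2.MORPH_CLOSE,np.ones((5,5)))
    for k in cv2.findContours(m,0,2)[0]:
        if area[0]<cv2.contourArea(k)<area[1]:
            Q=np.array([w(c,p,zz)[:2] for p in k.reshape(-1,2).astype(float)],np.float32)
            r=cv2.minAreaRect(Q*1000); print(name,k.reshape(-1,2).mean(0).round(),[np.round(v,1) for v in r])
for n in("scene","side"):
    boxes(n,.006,(5,90,50),(20,255,255),(1500,9000))
    boxes(n,.018,(21,60,60),(32,255,255),(1000,9000))
E
```

```text
[[ 0.5984 -0.2509  0.018 ]
 [ 0.6628 -0.0023  0.018 ]
 [ 0.5189  0.0328  0.018 ]
 [ 0.4521 -0.2111  0.018 ]]
c [ 0.55805966 -0.10786265  0.018     ]
0.2548232479363643 75.07952067719445
scene [564. 345.] [array([798.5, 620.2]), array([194.7, 124.8]), np.float64(49.1)]
scene [505. 253.] [array([491.1, 565.3]), array([194.8, 145.6]), np.float64(9.3)]
scene [416. 250.] [array([485.8, 301.6]), array([196.9, 145.5]), np.float64(9.0)]
scene [269. 266.] [array([ 560.3, -109.9]), array([259.6, 151.6]), np.float64(75.5)]
side [178. 418.] [array([802.8, 626.9]), array([193.9, 120.9]), np.float64(8.8)]
side [291. 425.] [array([495.4, 565.4]), array([195.5, 146.1]), np.float64(9.6)]
side [328. 336.] [array([490.2, 301.8]), array([196.1, 145.9]), np.float64(9.7)]
side [301.  13.] [array([  929.1, -1490.1]), array([460.1, 227. ]), np.float64(8.8)]
side [328. 223.] [array([ 558.6, -107.2]), array([263.5, 149.9]), np.float64(75.2)]
```

Both cameras agree: jig centre about (0.5595, -0.1085), yaw 75.3°, and mat A about (0.488, 0.302). Now I'll fly over the jig for a wrist look.

Careful with the scale: shifts go in shares of 75 cm and turns go in shares of 2 rad. That gives: -65 cm / 75 = -0.8667, 37 cm / 75 = 0.4933, -1.48 rad / 2 = -0.74.

Request:
{"op": "servo_tool", "data": {"moves": [[0.4933,-0.8667,0.0667,-0.74],[0.4933,-0.8667,0.0667,-0.74],[0.4933,-0.8667,0.0667,-0.74],[0.4933,-0.8667,0.0667,-0.74],[0.4933,-0.8667,0.0667,-0.74],[0.4933,-0.8667,0.0667,-0.74],[0.4933,-0.8667,0.0667,-0.74],[0.4933,-0.8667,0.0667,-0.74],[0.4933,-0.8667,0.0667,-0.74],[0.4933,-0.8667,0.0667,-0.74],[0.4933,-0.8667,0.0667,-0.74],[0.4933,-0.8667,0.0667,-0.74],[0.4933,-0.8667,0.0667,-0.74],[0.4933,-0.8667,0.0667,-0.74],[0.4933,-0.8667,0.0667,-0.74],[0.4933,-0.8667,0.0667,-0.74],[0.4933,-0.8667,0.0667,-0.74],[0.4933,-0.8667,0.0667,-0.74],[0.4933,-0.8667,0.0667,-0.74],[0.4933,-0.8667,0.0667,-0.74]], "claw": 0}}

```text
time: 1.77
ee_pos: [0.5553, -0.1339, 0.2795]
tcp_rot: [-179.8, 0.0, 75.4]
wrist_force: [-0.2, 0.0, -0.4]
opening: 0.0851
grasp_force: 0.0
```

Request:
{"op": "servo_tool", "data": {"moves": [[0,0,0,0],[0,0,0,0],[0,0,0,0]]}}

```text
time: 2.02
ee_pos: [0.5545, -0.1309, 0.2819]
tcp_rot: [180.0, -0.0, 75.6]
wrist_force: [-0.7, 0.2, 0.0]
opening: 0.0854
grasp_force: 0.0
```

```bash
python3 - <<'E'
from h import *
c=cam("wrist"); o=get_obs(); im=camera("wrist"); print(o["time"],o["ee_pos"],o["tcp_rot"],o["q"].round(1),o["torque"])
a=np.radians(75.3); A=np.array([.5468,-.1569]); u=np.array([np.cos(a),np.sin(a)]);v=np.array([-u[1],u[0]])
pts=[[*(A+i*.027*u+j*.0055*v),.113] for i in(-1,1) for j in(-1,1)]+[[*(A+.062*u+j*.011*v),.079] for j in(-1,1)]+[[*(A+(.095+i*.06)*u+j*.022*v),.070] for i in (-1,1) for j in (-1,1)]
save("wraw",im); np.save("wcam.npy",np.array([*c[2].ravel(),*c[3]]))
im=np.clip(im*1.5,0,255).astype(np.uint8).copy()
for p in px(c,pts): cv2.circle(im,tuple(int(t) for t in p.round()),3,(0,255,0),1)
print(px(c,pts).round(1)); save("wrist1",im)
E
```

```text
2.0167 [ 0.55448555 -0.13090278  0.28187387] [ 1.79956050e+02 -7.39502370e-03  7.56402624e+01] [-13.3   9.3  20.5 101.2   0.   91.1] [ 0.04075929  0.01568234 -0.02747255]
[[323.7 271.6]
 [312.6 271.5]
 [324.1 218.5]
 [312.5 218.5]
 [329.5 176.9]
 [307.7 176.8]
 [339.3 201.8]
 [297.8 201.6]
 [342.1  77.2]
 [295.9  76.9]]
```

View pics/wrist1.png

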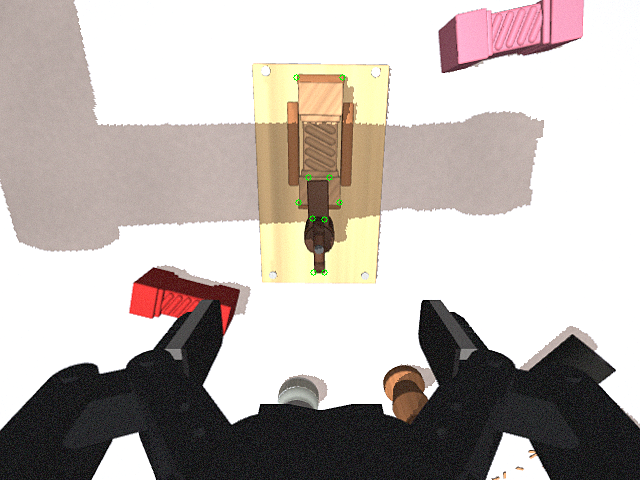

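The wrist view shows that the predicted outline dots fit. The blade runs about (318,218)–(320,272), the strap tip is near (318,180) and the pale blank is at (321,140). One enlarged crop will refine this before I reach for it.

```bash
python3 - <<'E'
import cv2,numpy as np
im=cv2.imread("pics/wraw.png")[60:290,245:395]
im=(255*np.clip(im/255.,0,1)**.45).astype(np.uint8)
cv2.imwrite("pics/k.png",cv2.resize(im[100:225,20:130],(528,600),interpolation=cv2.INTER_CUBIC))
E
```

```text
(no output)
```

View pics/k.png

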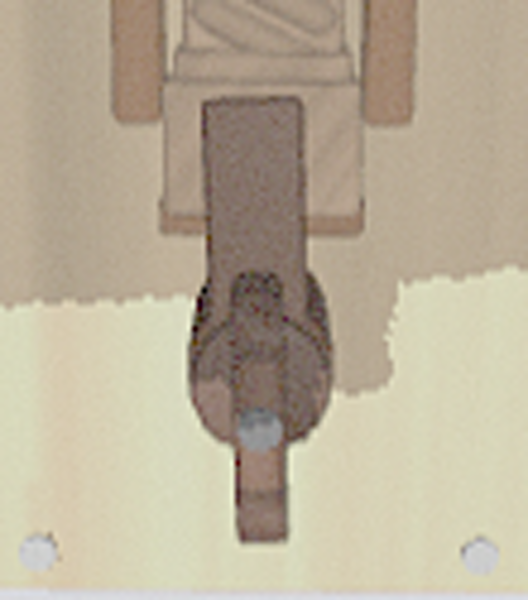

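```bash
python3 - <<'E'
from h import *
g=np.load("wcam.npy"); c=cam("wrist"); c=(c[0],c[1],g[:9].reshape(3,3),g[9:])
print("campos",-c[2].T@c[3],"axis",c[2][2])
P=lambda u,v:(265+(u+.5)/4.8-.5,160+(v+.5)/4.8-.5)
a=np.radians(75.3); A=np.array([.5468,-.1569]); u=np.array([np.cos(a),np.sin(a)]);v=np.array([-u[1],u[0]])
def rel(n,uv,z):
    p=w(c,P(*uv),z)[:2]; d=(p-A)*1000; print(n,z,"along %.1f across %.1f"%(d@u,d@v))
rel("blade far",(257.5,273),.113); rel("near543",(262,543),.113);rel("near543",(262,543),.086); rel("near493",(262,493),.113)
rel("bolt",(260,428),.113); rel("bolt",(260,428),.12)
rel("striptipTop",(253,99),.079); rel("tip bottom",(253,99),.073)
rel("hub bottom",(262,445),.086);rel("hubL",(189,355),.086);rel("hubR",(331,355),.086)
rel("strapL",(205,160),.079);rel("strapR",(304,160),.079);rel("strapL",(210,260),.079);rel("strapR",(304,260),.079)
rel("blank nearTop",(260,215),.070);rel("b L",(165,150),.070);rel("b R",(363,150),.070)
rel("blank nearbot",(260,234),.018)
rel("screwL",(38,552),.018);rel("screwR",(480,555),.018); rel("boardedge",(260,590),.018)
E
```

```text
campos [ 0.573664   -0.05915797  0.42327485] axis [-0.0721139  -0.28586424 -0.95555284]
blade far 0.113 along 29.0 across 0.1
near543 0.113 along -28.3 across -1.1
near543 0.086 along -39.5 across -1.1
near493 0.113 along -17.2 across -1.0
bolt 0.113 along -3.2 across -0.6
bolt 0.12 along -0.8 across -0.6
striptipTop 0.079 along 58.6 across 1.3
tip bottom 0.073 along 57.9 across 1.3
hub bottom 0.086 along -16.2 across -1.0
hubL 0.086 along 4.4 across 15.0
hubR 0.086 along 4.5 across -15.8
strapL 0.079 along 45.7 across 11.5
strapR 0.079 along 45.8 across -9.6
strapL 0.079 along 23.9 across 10.5
strapR 0.079 along 24.0 across -9.9
blank nearTop 0.07 along 32.1 across -0.3
b L 0.07 along 46.4 across 20.5
b R 0.07 along 46.6 across -22.7
blank nearbot 0.018 along 17.0 across -0.2
screwL 0.018 along -70.9 across 59.6
screwR 0.018 along -71.2 across -60.1
boardedge 0.018 along -81.8 across -0.5
```

In the tool's units: -18.9 cm / 75 = -0.252, -18.4 cm / 75 = -0.2453, 0.017 rad / 2 = 0.0085.

Request:
{"op": "servo_tool", "data": {"moves": [[-0.0107,-0.0347,-0.04,0.0085],[-0.0107,-0.0347,-0.08,0.0085],[-0.0107,-0.0347,-0.12,0.0085],[-0.0107,-0.0347,-0.16,0.0085],[-0.0107,-0.0347,-0.2,0.0085],[-0.0107,-0.0347,-0.2267,0.0085],[-0.0107,-0.0347,-0.2453,0.0085],[-0.0107,-0.0347,-0.252,0.0085],[-0.0107,-0.0347,-0.252,0.0085],[-0.0107,-0.0347,-0.252,0.0085],[-0.0107,-0.0347,-0.252,0.0085],[-0.0107,-0.0347,-0.252,0.0085],[-0.0107,-0.0347,-0.252,0.0085]]}}

```text
time: 3.15
ee_pos: [0.5474, -0.1581, 0.0933]
tcp_rot: [179.9, 0.0, 76.5]
wrist_force: [-0.7, -0.1, -0.3]
opening: 0.0852
grasp_force: 0.0
```

```bash
python3 - <<'E'
from h import *
o=get_obs(); print(o["time"],o["ee_pos"],o["tcp_rot"],o["torque"],o["wrist_force"])
E
```

```text
3.15 [ 0.54736045 -0.15809745  0.09333712] [1.79910343e+02 5.06685252e-03 7.65394301e+01] [ 0.00771804  0.03955969 -0.00247119] [-0.68782634 -0.14573671 -0.32306896]
```

Request:
{"op": "servo_tool", "data": {"moves": [[0,0,0,0],[0,0,0,0],[0,0,0,0],[0,0,0,0],[0,0,0,0],[0,0,0,0],[0,0,0,0],[0,0,0,0],[0,0,0,0],[0,0,0,0]], "claw": 1, "force": 20}}

```text
time: 3.98
ee_pos: [0.5462, -0.1578, 0.0923]
tcp_rot: [-179.9, -0.0, 76.5]
wrist_force: [-5.5, 1.9, 4.3]
opening: 0.0107
grasp_force: 24.9
```

```bash
cat > s.py <<'E'
from h import *
o=get_obs(); t=R.from_euler('xyz',o["tcp_rot"],degrees=True); a=np.radians(o["tcp_rot"][2])
print(o["time"],o["ee_pos"].round(4),"yaw %.1f"%o["tcp_rot"][2],"rad %.3f"%(a-np.radians(75.3)),"tz %.3f"%o["torque"][2],o["wrist_force"].round(1),o["opening"],o["grasp_force"])
E
python3 s.py
```

```text
3.9833 [ 0.5462 -0.1578  0.0923] yaw 76.5 rad 0.022 tz -0.025 [-5.5  1.9  4.3] 0.010677924418377763 24.9361914396286
```

Gripped on the 11 mm blade. I'll shift 1 mm to take off the side load, then feel for the anticlockwise jam.

In the tool's units: -0.1 cm / 75 = -0.0013, 0.03 cm / 75 = 0.0004, 0.12 rad / 2 = 0.06.

Request:
{"op": "servo_tool", "data": {"moves": [[-0.0013,0.0004,0,0.015],[-0.0013,0.0004,0,0.03],[-0.0013,0.0004,0,0.045],[-0.0013,0.0004,0,0.06],[-0.0013,0.0004,0,0.07],[-0.0013,0.0004,0,0.07]]}}

```text
time: 4.48
ee_pos: [0.5459, -0.1577, 0.0924]
tcp_rot: [180.0, 0.0, 84.6]
wrist_force: [-1.2, 0.3, 2.1]
opening: 0.011
grasp_force: 24.6
```

```bash
python3 s.py
```

```text
4.4833 [ 0.5459 -0.1577  0.0924] yaw 84.6 rad 0.162 tz -0.086 [-1.2  0.3  2.1] 0.010988720523132503 24.635303914546967
```

In the tool's units: 0.035 rad / 2 = 0.0175.

Request:
{"op": "servo_tool", "data": {"moves": [[0,0,0,0.01],[0,0,0,0.0175],[0,0,0,0.0175],[0,0,0,0.0175],[0,0,0,0.0175],[0,0,0,0.0175]]}}

```text
time: 4.98
ee_pos: [0.5459, -0.1577, 0.0924]
tcp_rot: [180.0, 0.0, 86.5]
wrist_force: [-2.3, 0.1, 2.6]
opening: 0.0104
grasp_force: 24.8
```

```bash
python3 s.py
```

```text
4.9833 [ 0.5459 -0.1577  0.0924] yaw 86.5 rad 0.196 tz -0.157 [-2.3  0.1  2.6] 0.010397456714922591 24.77160394191742
```

In the tool's units: 0.012 rad / 2 = 0.006.

Request:
{"op": "servo_tool", "data": {"moves": [[0,0,0,0.006],[0,0,0,0.006],[0,0,0,0.006],[0,0,0,0.006],[0,0,0,0.006]]}}

```text
time: 5.4
ee_pos: [0.5459, -0.1577, 0.0924]
tcp_rot: [180.0, 0.0, 87.2]
wrist_force: [-2.3, 0.3, 4.4]
opening: 0.0105
grasp_force: 24.9
```

```bash
python3 s.py
```

```text
5.4 [ 0.5459 -0.1577  0.0924] yaw 87.2 rad 0.208 tz -0.236 [-2.3  0.3  4.4] 0.010515502166550329 24.94574099779129
```

A clear jam at 0.24 N m. Now swing to the other side.

In the tool's units: -0.38 rad / 2 = -0.19.

Request:
{"op": "servo_tool", "data": {"moves": [[0,0,0,-0.035],[0,0,0,-0.07],[0,0,0,-0.105],[0,0,0,-0.14],[0,0,0,-0.165],[0,0,0,-0.18],[0,0,0,-0.19],[0,0,0,-0.19]]}}

```text
time: 6.07
ee_pos: [0.5462, -0.1579, 0.0924]
tcp_rot: [180.0, 0.0, 65.5]
wrist_force: [0.7, -1.7, 1.9]
opening: 0.0105
grasp_force: 24.8
```

```bash
python3 s.py
```

```text
6.0667 [ 0.5462 -0.1579  0.0924] yaw 65.5 rad -0.172 tz 0.064 [ 0.7 -1.7  1.9] 0.010463349344122798 24.75318342447281
```

In the tool's units: -0.025 rad / 2 = -0.0125.

Request:
{"op": "servo_tool", "data": {"moves": [[0,0,0,-0.0075],[0,0,0,-0.0125],[0,0,0,-0.0125],[0,0,0,-0.0125],[0,0,0,-0.0125],[0,0,0,-0.0125]]}}

```text
time: 6.57
ee_pos: [0.5462, -0.1579, 0.0924]
tcp_rot: [180.0, 0.0, 64.1]
wrist_force: [3.4, -3.4, 1.2]
opening: 0.0107
grasp_force: 24.6
```

```bash
python3 s.py
```

```text
6.5667 [ 0.5462 -0.1579  0.0924] yaw 64.1 rad -0.196 tz 0.149 [ 3.4 -3.4  1.2] 0.010727107043912566 24.628302454948425
```

In the tool's units: -0.012 rad / 2 = -0.006.

Request:
{"op": "servo_tool", "data": {"moves": [[0,0,0,-0.006],[0,0,0,-0.006],[0,0,0,-0.006],[0,0,0,-0.006],[0,0,0,-0.006]]}}

```text
time: 6.98
ee_pos: [0.5462, -0.1579, 0.0924]
tcp_rot: [180.0, -0.0, 63.3]
wrist_force: [5.3, -3.2, 1.9]
opening: 0.0103
grasp_force: 24.7
```

```bash
python3 s.py
```

```text
6.9833 [ 0.5462 -0.1579  0.0924] yaw 63.3 rad -0.209 tz 0.188 [ 5.3 -3.2  1.9] 0.010264092046381294 24.677448570728302
```

Both jams are mapped: +0.415 rad between them, at about 0.2 N m each. Rock repeatedly.

In the tool's units: 0.412 rad / 2 = 0.206.

Request:
{"op": "servo_tool", "data": {"moves": [[0,0,0,0.045],[0,0,0,0.09],[0,0,0,0.135],[0,0,0,0.175],[0,0,0,0.2],[0,0,0,0.206],[0,0,0,0.206],[0,0,0,0.206],[0,0,0,0.206],[0,0,0,0.206],[0,0,0,0.206]]}}

```text
time: 7.9
ee_pos: [0.5458, -0.1577, 0.0923]
tcp_rot: [-180.0, -0.0, 86.9]
wrist_force: [2.0, -2.3, 4.2]
opening: 0.0108
grasp_force: 25.0
```

```bash
python3 s.py
```

```text
7.9 [ 0.5458 -0.1577  0.0923] yaw 86.9 rad 0.203 tz -0.178 [ 2.  -2.3  4.2] 0.010849973491883689 24.965243339538574
```

In the tool's units: -0.412 rad / 2 = -0.206.

Request:
{"op": "servo_tool", "data": {"moves": [[0,0,0,-0.045],[0,0,0,-0.09],[0,0,0,-0.135],[0,0,0,-0.175],[0,0,0,-0.2],[0,0,0,-0.206],[0,0,0,-0.206],[0,0,0,-0.206],[0,0,0,-0.206],[0,0,0,-0.206],[0,0,0,-0.206]]}}

```text
time: 8.82
ee_pos: [0.5462, -0.1578, 0.0924]
tcp_rot: [180.0, -0.0, 63.4]
wrist_force: [5.0, -2.6, 2.0]
opening: 0.0104
grasp_force: 24.7
```

```bash
python3 s.py
```

```text
8.8167 [ 0.5462 -0.1578  0.0924] yaw 63.4 rad -0.207 tz 0.031 [ 5.  -2.6  2. ] 0.010383777804773332 24.713001251220703
```

In the tool's units: 0.412 rad / 2 = 0.206.

Request:
{"op": "servo_tool", "data": {"moves": [[0,0,0,0.045],[0,0,0,0.09],[0,0,0,0.135],[0,0,0,0.175],[0,0,0,0.2],[0,0,0,0.206],[0,0,0,0.206],[0,0,0,0.206],[0,0,0,0.206],[0,0,0,0.206],[0,0,0,0.206]]}}

```text
time: 9.73
ee_pos: [0.5458, -0.1577, 0.0923]
tcp_rot: [-180.0, -0.0, 86.9]
wrist_force: [0.9, -2.2, 5.3]
opening: 0.0105
grasp_force: 25.1
```

```bash
python3 s.py
```

```text
9.7333 [ 0.5458 -0.1577  0.0923] yaw 86.9 rad 0.203 tz 0.060 [ 0.9 -2.2  5.3] 0.010467145290200966 25.06531834602356
```

Request:
{"op": "servo_tool", "data": {"moves": [[0,0,0,0]]}}

```text
time: 9.82
ee_pos: [0.5458, -0.1577, 0.0924]
tcp_rot: [-180.0, 0.0, 86.9]
wrist_force: [1.6, -1.7, 5.1]
opening: 0.0107
grasp_force: 25.1
```

```bash
python3 s.py; python3 -c "
from h import *
for i in range(6): camera('side'); o=get_obs(); print(o['time'],o['torque'].round(3),o['joint_efforts'].round(2))"
```

```text
9.8167 [ 0.5458 -0.1577  0.0924] yaw 86.9 rad 0.203 tz -0.045 [ 1.6 -1.7  5.1] 0.010714636232371644 25.08154571056366
9.8667 [-0.379 -0.335 -0.033] [ 7.000e-01 -5.142e+01  4.329e+01  7.700e-01  3.500e-01 -4.000e-02]
9.9167 [-0.386 -0.372 -0.06 ] [ 7.000e-01 -5.142e+01  4.329e+01  7.700e-01  3.500e-01 -5.000e-02]
9.9667 [-0.387 -0.331 -0.109] [ 7.000e-01 -5.142e+01  4.329e+01  7.700e-01  3.500e-01 -5.000e-02]
10.0167 [-0.418 -0.336 -0.081] [ 7.000e-01 -5.142e+01  4.329e+01  7.700e-01  3.500e-01 -5.000e-02]
10.0667 [-0.408 -0.379 -0.049] [ 7.000e-01 -5.142e+01  4.329e+01  7.700e-01  3.500e-01 -5.000e-02]
10.1167 [-0.349 -0.343 -0.072] [ 7.000e-01 -5.142e+01  4.329e+01  7.700e-01  3.500e-01 -5.000e-02]
```

Joint 6's effort is a clean torque signal, and it reads only about 0.05 N m, so the knob may be free. Test gently with small steps past the jam.

In the tool's units: 0.03 rad / 2 = 0.015.

Request:
{"op": "servo_tool", "data": {"moves": [[0,0,0,0.0075],[0,0,0,0.015],[0,0,0,0.015]]}}

```text
time: 10.37
ee_pos: [0.5458, -0.1577, 0.0923]
tcp_rot: [-180.0, -0.0, 88.7]
wrist_force: [1.3, -1.8, 5.2]
opening: 0.0109
grasp_force: 25.1
```

```bash
echo 'print("j6 %.3f"%o["joint_efforts"][5])'>>s.py; python3 s.py
```

```text
10.3667 [ 0.5458 -0.1577  0.0923] yaw 88.7 rad 0.234 tz -0.039 [ 1.3 -1.8  5.2] 0.010854352170063248 25.097074806690216
j6 -0.316
```

In the tool's units: 0.03 rad / 2 = 0.015.

Request:
{"op": "servo_tool", "data": {"moves": [[0,0,0,0.0075],[0,0,0,0.015],[0,0,0,0.015]]}}

```text
time: 10.62
ee_pos: [0.5457, -0.1576, 0.0923]
tcp_rot: [-180.0, -0.0, 90.4]
wrist_force: [1.4, -0.8, 6.3]
opening: 0.0105
grasp_force: 25.1
```

```bash
python3 s.py
```

```text
10.6167 [ 0.5457 -0.1576  0.0923] yaw 90.4 rad 0.264 tz -0.033 [ 1.4 -0.8  6.3] 0.010541569061991083 25.110487639904022
j6 -0.317
```

No rise in torque past the old jam, so it's free. Turn it open in two stages, watching the side forces.

In the tool's units: 0.4 rad / 2 = 0.2.

Request:
{"op": "servo_tool", "data": {"moves": [[0,0,0,0.03],[0,0,0,0.065],[0,0,0,0.1],[0,0,0,0.135],[0,0,0,0.17],[0,0,0,0.2],[0,0,0,0.2]]}}

```text
time: 11.2
ee_pos: [0.5453, -0.1577, 0.0923]
tcp_rot: [-179.9, -0.0, 113.5]
wrist_force: [-0.8, -2.1, 7.0]
opening: 0.0102
grasp_force: 25.3
```

```bash
python3 s.py
```

```text
11.2 [ 0.5453 -0.1577  0.0923] yaw 113.5 rad 0.667 tz 0.002 [-0.8 -2.1  7. ] 0.010240632971856846 25.281060934066772
j6 -1.090
```

In the tool's units: 0.4 rad / 2 = 0.2.

Request:
{"op": "servo_tool", "data": {"moves": [[0,0,0,0.03],[0,0,0,0.065],[0,0,0,0.1],[0,0,0,0.135],[0,0,0,0.17],[0,0,0,0.2],[0,0,0,0.2]]}}

```text
time: 11.78
ee_pos: [0.545, -0.1579, 0.0923]
tcp_rot: [-179.9, -0.1, 136.4]
wrist_force: [-3.8, -3.0, 7.8]
opening: 0.0105
grasp_force: 25.4
```

```bash
python3 s.py
```

```text
11.7833 [ 0.545  -0.1579  0.0923] yaw 136.4 rad 1.067 tz -0.035 [-3.8 -3.   7.8] 0.010531545105449278 25.42601376771927
j6 -1.093
```

Forces are low. Finish to about 1.54 rad, then open and look.

In the tool's units: 0.48 rad / 2 = 0.24.

Request:
{"op": "servo_tool", "data": {"moves": [[0,0,0,0.03],[0,0,0,0.065],[0,0,0,0.1],[0,0,0,0.135],[0,0,0,0.17],[0,0,0,0.2],[0,0,0,0.225],[0,0,0,0.24],[0,0,0,0.24],[0,0,0,0.24]]}}

```text
time: 12.62
ee_pos: [0.5447, -0.1583, 0.0923]
tcp_rot: [-179.9, -0.1, 163.7]
wrist_force: [-5.2, -4.8, 7.4]
opening: 0.0108
grasp_force: 25.5
```

```bash
python3 s.py
```

```text
12.6167 [ 0.5447 -0.1583  0.0923] yaw 163.7 rad 1.543 tz -0.033 [-5.2 -4.8  7.4] 0.010769698901810775 25.520589351654053
j6 -0.164
```

In the tool's units: 14 cm / 75 = 0.1867, 12 cm / 75 = 0.16.

Request:
{"op": "servo_tool", "data": {"moves": [[0,0,0,0],[0,0,0,0],[0,0,0,0],[0,0,0,0],[0,0,0,0],[0,0,0,0],[0,0,0.0533,0],[0,0,0.1067,0],[0,0,0.16,0],[0,0,0.1867,0],[0,0,0.1867,0]], "claw": 0}}

```text
time: 13.53
ee_pos: [0.5473, -0.158, 0.238]
tcp_rot: [180.0, 0.4, 163.7]
wrist_force: [0.2, 0.2, 0.4]
opening: 0.0857
grasp_force: 0.0
```

In the tool's units: 9.1 cm / 75 = 0.1213, 2.4 cm / 75 = 0.032, -1.541 rad / 2 = -0.7705.

Request:
{"op": "servo_tool", "data": {"moves": [[0.032,0.1213,0.0533,-0.7705],[0.032,0.1213,0.0533,-0.7705],[0.032,0.1213,0.0533,-0.7705],[0.032,0.1213,0.0533,-0.7705],[0.032,0.1213,0.0533,-0.7705],[0.032,0.1213,0.0533,-0.7705],[0.032,0.1213,0.0533,-0.7705],[0.032,0.1213,0.0533,-0.7705],[0.032,0.1213,0.0533,-0.7705],[0.032,0.1213,0.0533,-0.7705],[0.032,0.1213,0.0533,-0.7705],[0.032,0.1213,0.0533,-0.7705],[0.032,0.1213,0.0533,-0.7705],[0.032,0.1213,0.0533,-0.7705],[0.032,0.1213,0.0533,-0.7705],[0.032,0.1213,0.0533,-0.7705],[0.032,0.1213,0.0533,-0.7705]]}}

```text
time: 14.95
ee_pos: [0.5699, -0.0667, 0.2721]
tcp_rot: [-180.0, 0.0, 75.5]
wrist_force: [-0.6, 0.7, -0.5]
opening: 0.0854
grasp_force: 0.0
```

```bash
python3 s.py; python3 - <<'E'
from h import *
c=cam("wrist"); im=camera("wrist"); save("wraw2",im); np.save("wcam2.npy",np.array([*c[2].ravel(),*c[3]]))
im=(255*(im/255.)**.6).astype(np.uint8).copy()
a=np.radians(75.3); A=np.array([.5712,-.0671]); u=np.array([np.cos(a),np.sin(a)]);v=np.array([-u[1],u[0]])
pts=[[*(A+i*.06*u+j*.022*v),.070] for i in (-1,1) for j in (-1,1)]
print(px(c,pts).round(1))
for p in px(c,pts): cv2.circle(im,tuple(int(t) for t in p.round()),3,(0,255,0),1)
save("wrist2",im)
E
```

```text
14.95 [ 0.5699 -0.0667  0.2721] yaw 75.5 rad 0.004 tz -0.017 [-0.6  0.7 -0.5] 0.0854163812169709 0.0
j6 -0.024
[[340.8 265. ]
 [300.4 264.8]
 [343.4 151.3]
 [298.7 151.2]]
```

View pics/wrist2.png

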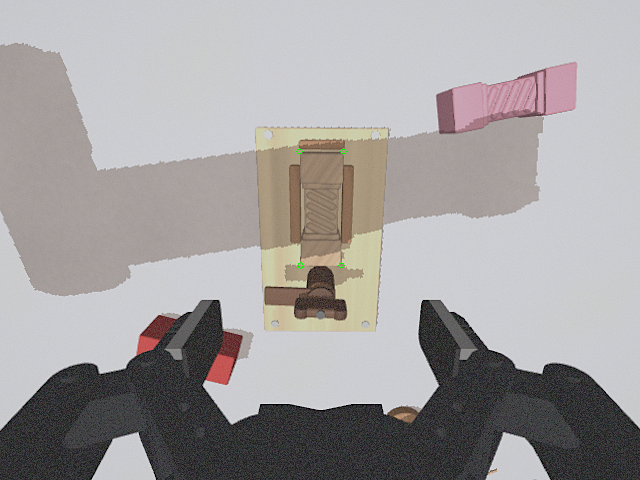

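The strap now points left at (285,296), square to the blank and clear of it. The blank is at (321,208), matching the predicted corners. Descend and grip its roped middle.

In the tool's units: -23 cm / 75 = -0.3067, -22.4 cm / 75 = -0.2987.

Request:
{"op": "servo_tool", "data": {"moves": [[0.0013,0,-0.0533,0],[0.0013,0,-0.1067,0],[0.0013,0,-0.16,0],[0.0013,0,-0.2133,0],[0.0013,0,-0.2533,0],[0.0013,0,-0.28,0],[0.0013,0,-0.2987,0],[0.0013,0,-0.3067,0],[0.0013,0,-0.3067,0],[0.0013,0,-0.3067,0],[0.0013,0,-0.3067,0]]}}

```text
time: 15.92
ee_pos: [0.5716, -0.0668, 0.0437]
tcp_rot: [179.9, -0.0, 75.5]
wrist_force: [0.8, 0.1, 0.3]
opening: 0.0854
grasp_force: 0.0
```

Request:
{"op": "servo_tool", "data": {"moves": [[0,0,0,0],[0,0,0,0],[0,0,0,0],[0,0,0,0],[0,0,0,0],[0,0,0,0],[0,0,0,0],[0,0,0,0]], "claw": 1, "force": 40}}

```text
time: 16.58
ee_pos: [0.5712, -0.0667, 0.0428]
tcp_rot: [179.9, -0.0, 75.4]
wrist_force: [1.2, -0.7, 5.7]
opening: 0.0351
grasp_force: 42.1
```

```bash
python3 s.py
```

```text
16.5833 [ 0.5712 -0.0667  0.0428] yaw 75.4 rad 0.003 tz -0.056 [ 1.2 -0.7  5.7] 0.03511216551790938 42.14039862155914
j6 0.000
```

In the tool's units: 11 cm / 75 = 0.1467, 10 cm / 75 = 0.1333.

Request:
{"op": "servo_tool", "data": {"moves": [[0,0,0.0067,0],[0,0,0.0133,0],[0,0,0.0267,0],[0,0,0.04,0],[0,0,0.06,0],[0,0,0.08,0],[0,0,0.1067,0],[0,0,0.1333,0],[0,0,0.1467,0],[0,0,0.1467,0]]}}

```text
time: 17.42
ee_pos: [0.572, -0.0668, 0.1555]
tcp_rot: [179.7, -0.0, 75.4]
wrist_force: [0.6, 0.3, -0.6]
opening: 0.0353
grasp_force: 41.4
```

```bash
python3 s.py
```

```text
17.4167 [ 0.572  -0.0668  0.1555] yaw 75.4 rad 0.003 tz -0.027 [ 0.6  0.3 -0.6] 0.03533935301990008 41.43882393836975
j6 0.000
```

In the tool's units: 36.8 cm / 75 = 0.4907, -8.3 cm / 75 = -0.1107.

Request:
{"op": "servo_tool", "data": {"moves": [[-0.004,0.02,0,0],[-0.0133,0.0533,0,0],[-0.0213,0.0933,0,0],[-0.0307,0.1333,0,0],[-0.0387,0.1733,0,0],[-0.048,0.2133,0,0],[-0.0573,0.2533,0,0],[-0.0667,0.2933,0,0],[-0.0747,0.3333,0,0],[-0.084,0.3733,0,0],[-0.0933,0.4133,0,0],[-0.1013,0.4533,0,0],[-0.108,0.48,0,0],[-0.1107,0.4907,0,0],[-0.1107,0.4907,0,0],[-0.1107,0.4907,0,0],[-0.1107,0.4907,0,0],[-0.1107,0.4907,0,0]]}}

```text
time: 18.92
ee_pos: [0.4882, 0.3001, 0.1522]
tcp_rot: [180.0, 0.0, 75.4]
wrist_force: [0.3, -0.5, -1.9]
opening: 0.0353
grasp_force: 41.4
```

```bash
python3 s.py; python3 - <<'E'
from h import *
im=camera("side"); save("s3",cv2.resize(im[180:480,150:550],(800,600),interpolation=cv2.INTER_CUBIC))
E
```

```text
18.9167 [0.4882 0.3001 0.1522] yaw 75.4 rad 0.001 tz 0.022 [ 0.3 -0.5 -1.9] 0.03529652625279639 41.377222537994385
j6 -0.010
```

View pics/s3.png

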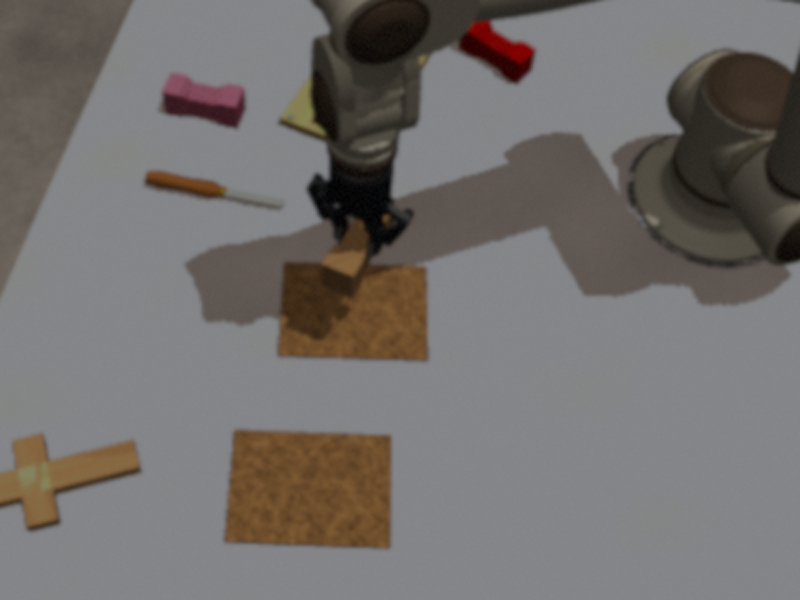

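The blank hangs level in the gripper at (345,255), over the near mat. The mat nearest the base is the one at (355,312); the other at (310,488) is farther out. Lower gently.

In the tool's units: -11.6 cm / 75 = -0.1547, -11.4 cm / 75 = -0.152.

Request:
{"op": "servo_tool", "data": {"moves": [[0,0.0013,-0.0267,0],[0,0.0013,-0.0533,0],[0,0.0013,-0.08,0],[0,0.0013,-0.1067,0],[0,0.0013,-0.1267,0],[0,0.0013,-0.14,0],[0,0.0013,-0.148,0],[0,0.0013,-0.152,0],[0,0.0013,-0.1547,0],[0,0.0013,-0.1547,0],[0,0.0013,-0.1547,0]]}}

```text
time: 19.88
ee_pos: [0.4883, 0.3025, 0.0371]
tcp_rot: [180.0, -0.0, 75.4]
wrist_force: [-0.2, 0.2, -0.9]
opening: 0.0351
grasp_force: 41.4
```

```bash
python3 s.py
```

```text
19.8833 [0.4883 0.3025 0.0371] yaw 75.4 rad 0.003 tz 0.004 [-0.2  0.2 -0.9] 0.035066381032971335 41.40059530735016
j6 -0.001
```

In the tool's units: -0.5 cm / 75 = -0.0067, -0.4 cm / 75 = -0.0053.

Request:
{"op": "servo_tool", "data": {"moves": [[0,0,-0.0013,0],[0,0,-0.0027,0],[0,0,-0.004,0],[0,0,-0.0053,0],[0,0,-0.0067,0],[0,0,-0.0067,0],[0,0,-0.0067,0]]}}

```text
time: 20.47
ee_pos: [0.4878, 0.3022, 0.0312]
tcp_rot: [-180.0, 0.0, 75.4]
wrist_force: [-0.5, 0.3, -1.7]
opening: 0.0352
grasp_force: 41.4
```

In the tool's units: -0.15 cm / 75 = -0.002, -0.1 cm / 75 = -0.0013.

Request:
{"op": "servo_tool", "data": {"moves": [[0,0,-0.0007,0],[0,0,-0.0013,0],[0,0,-0.002,0],[0,0,-0.002,0],[0,0,-0.002,0]]}}

```text
time: 20.88
ee_pos: [0.4879, 0.3023, 0.0308]
tcp_rot: [180.0, -0.0, 75.4]
wrist_force: [-2.7, -1.1, 6.2]
opening: 0.035
grasp_force: 42.4
```

Touched down softly (about 8 N). Release and retreat straight up.

In the tool's units: 20 cm / 75 = 0.2667, 18 cm / 75 = 0.24.

Request:
{"op": "servo_tool", "data": {"moves": [[0,0,0,0],[0,0,0,0],[0,0,0,0],[0,0,0,0],[0,0,0,0],[0,0,0,0],[0,0,0,0],[0,0,0.04,0],[0,0,0.08,0],[0,0,0.1333,0],[0,0,0.1867,0],[0,0,0.24,0],[0,0,0.2667,0],[0,0,0.2667,0],[0,0,0.2667,0],[0,0,0.2667,0]], "claw": 0}}

```text
time: 22.22
ee_pos: [0.4877, 0.3022, 0.2289]
tcp_rot: [-180.0, 0.0, 75.4]
wrist_force: [-0.7, 0.0, -0.6]
opening: 0.0854
grasp_force: 0.0
```

```bash
python3 s.py; python3 - <<'E'
from h import *
a=camera("scene")[200:350,100:460]; c=cam("wrist"); b=camera("wrist")
x=np.zeros((600,800,3),np.uint8); x[:300,:720]=cv2.resize(a,(720,300)); x[300:,:400]=cv2.resize(b,(400,300))
print(px(c,[[.488,.302,.006]])); save("fin",x)
E
```

```text
22.2167 [0.4877 0.3022 0.2289] yaw 75.4 rad 0.003 tz 0.021 [-0.7  0.  -0.6] 0.08541316246459311 0.0
j6 0.000
[[320.17846488 206.69632237]]
```

View pics/fin.png

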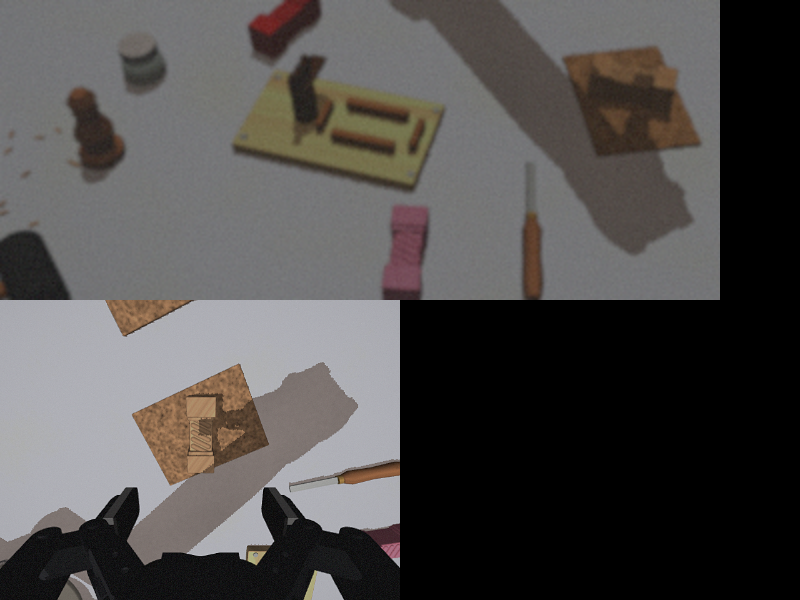

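The blank stands upright in the middle of the near mat (lower view, 201,433). The cradle is empty, the strap is turned open, and the gouge, jar and figure have not moved. Handing in.

```bash
python3 -c "
from workcell import *
print(job_done())"
```

```text
the job is handed in; nothing more can be done
None
```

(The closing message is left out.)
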